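Face a circuit board to the inspection camera

TASK

Make the board dead and set it up for inspection: first turn the bench supply's knob anticlockwise all the way back to its zero stop. Then take the board holder by its orange ball handle, without touching the green board, and swivel and tilt it until the board faces the inspection camera's lens squarely. Leave the camera and everything lying on the bench where it is.

Things in the scene. Friction and masses are not known exactly. Their poses are not given: they have to be found in the camera images.
- supply: Bench supply, fixed: wooden case 280 x 170 mm, 105 to 117 high. Origin on the table under the case; own -x is its front. The control panel there slopes like a desk, 130 long and 170 wide, rising at 35 deg to the table, so its outward normal leans 35 deg from vertical towards own -x. The knob sits mid-width.
- knob_grip (a point): On the axis of the supply's knob, 30 mm out from the panel, at grip height. z: knob axis, out of the panel (35 deg from vertical); x: the way the white pointer shows, turns with the knob. Black knob: disc 48 dia x 8 with a bar grip across it, 44 long (x), 14 wide (y), top 40 above the panel, 10 above this point. Other fittings, up to 6 high, are 40 or more from the axis.
- knob (a joint): Knob angle in rad: 0 at its zero stop (white pointer at the red mark, at 7 o'clock as seen from the front), grows clockwise, 5.24 at the far stop. Stays where left; light friction.
- holder: Board holder, fixed: grey round foot 140 dia with a post 32 dia. Origin on the table at the post's axis. Own z is the swivel axis; the swivel reads 0 when the board head looks to own +x. The tilt axis crosses the post's axis 145 mm above the table.
- swivel (a joint): Swivel of the head about the post in rad, grows anticlockwise from above, range -1.2 to 1.2; stiff, stays where left.
- tilt (a joint): Tilt of the head about its level axis in rad: 0 = board flat, component side up; grows as the board leans over towards the head's own +x side (away from the ball, so the ball rises), range 0 to 1.4; stiff (about 0.2 N m), stays where left.
- ball (a point): Centre of the orange ball handle, 28 dia, on a steel stem 10 dia which runs from the tilt axis straight to the ball, 115 mm. At tilt 0 ball and stem are level, at the head's own -x side; 65 mm of free stem between ball and board edge. Axes as pcb.
- pcb: The green circuit board, 100 x 152 x 4 mm, in the head. Origin at its centre, 24 mm above the tilt axis along its own z, which is the normal of its component side; own y is along the tilt axis; own x points away from the ball.
- camera: White inspection camera, about 44 x 52 x 73 mm with black lens, clamped on an arc rail whose foot stands beyond the holder. Origin at the centre of the arc, which is the crossing of the holder's swivel and tilt axes; own z points from there along the camera's line of sight to the lens.
- lens (a point): Front of the camera lens, 188 mm from the camera origin along its z.
- multimeter: Bystander: multimeter, black slab 145 x 75 x 34 mm; origin under its centre.
- iron: Bystander: soldering iron with a red handle, lying, 207 x 25 x 25 mm; origin under its centre, long axis along x.
- reel: Bystander: green solder reel, 60 dia x 40 mm; origin under its centre.
- flux: Bystander: small flux jar with yellow cap, 48 dia x 50 mm; origin under its centre.
- screwdriver: Bystander: screwdriver with yellow handle, lying, 180 x 26 x 26 mm; origin under its centre, long axis along x.
- tray: Bystander: blue parts tray 100 x 130 x 30 mm; origin under its centre.
- transformer: Bystander: bare transformer, steel and copper, 70 x 70 x 55 mm; origin under its centre.
- fan: Bystander: black cooling fan lying flat, 90 x 90 x 25 mm; origin under its centre.

How it is judged:
By the outcome, as a careful person would: the job done as asked, in the order asked, and still so for the second after the job is handed in, with the robot touching nothing.
It also fails if it takes over 72 s, if anything falls off the work surface, if the arm or the gripper's body presses on something with over 40 N, if the wrist force passes 120 N, or if a joint passes its speed limit or range.

ROBOT

A 6-joint arm with a two-finger parallel gripper is mounted at the origin on the work surface. World frame = base frame: x ahead of the robot, y to its left, z up, the work surface at z = 0. Lengths are in mm, angles in degrees, forces in N, time in s.
With the tool pointing down it reaches from about 300 to 875 mm from the base axis. Payload 6.4 kg.
Tool frame: the origin (TCP) lies between the finger pads; the fingertips stand 19 mm ahead of it and the grasp point (between the pads) is the TCP; z points along the fingers, y is the line along which they close (so a half turn about z gives the same grasp; the last joint's range is limited). The gripper opens to 88 mm and grips with 3 to 60 N. Pads are 18 mm wide; open, the fingers measure 123 mm over their backs; the gripper's body (75 mm by 187 mm) begins 45 mm behind the grasp point.
Start: joints at [-77.653, 10.359, 92.074, -0, 77.567, -11.82], TCP at [235.424, -524.611, 257.714] pointing down, gripper open.
Joint ranges: [-171.53, 171.53], [-51.25, 118.39], [17.06, 147.69], [-65.23, 245.23], [0, 150.52], [-178.68, 178.68]. Speed limits (degrees/s): [147.25, 147.25, 172.46, 180, 180, 180].

INTERFACE

Orientations are given as [roll, pitch, yaw] about the fixed x, y, z axes, in that order (R = Rz(yaw) Ry(pitch) Rx(roll)).
In Python, from bench import env gives the robot as it stands.
- The arm moves only by the tool carry_out, never from a script. Its argument "increments" is one flat list of numbers, 7 for each row, row after row: the closure, from 0 (fully open) to 1 (shut), then the shift along the tool's x, y, z in cm, then the turn, a rotation vector about the tool's x, y, z in degrees. In form: [claw, dx, dy, dz, wx, wy, wz, claw, dx, dy, dz, wx, wy, wz, ...]. A call has 1 to 10 rows; each row is the pose to reach, as a shift and turn from the pose commanded when the call began, along the tool's axes at that moment; what a row does not reach only later rows make up. A row lasts 1/8 s, in which the tool goes at most 62.5 mm and 10.7 degrees, less where a joint would pass 70% of its speed; a pose out of reach is approached as far as the arm can. A call with a gripper value outside its range is refused whole. The fingers move at their own pace and stop on an object; "newtons" is the grip in N (left out, the last holds). Time passes only in rows, so rows that repeat a pose let the fingers close. It gives the time, the measured TCP pose, the force, the opening and the grip force at its end, in the units of the state.
- env.observe(): the state, without advancing time (a new reading comes with each control period).
- env.camera(name): name is "side" or "top"; returns (picture, depth): 420x560x3 uint8, red, green, blue; 420x560 float32, mm along the optical axis (not along the pixel's ray), 0 where there is no reading.
- env.camera_info(name): a dict with "vertical_fov" (degrees; the focal length in pixels is half the picture's height over the tangent of half this angle, whatever the lens; pixels are square), "cx", "cy" (the principal point, pixels), "D" ([k1, k2, p1, p2, k3] as OpenCV has them; the pictures are not rectified), "R" (3x3) and "t" (3): a world point X has camera coordinates R X + t. Camera axes: x right, y down, z forward; pixel columns grow to the right and rows downward; lengths in mm; the calibration is good to about 2 mm. A picture is of the moment at which its call begins. camera_info takes no time and is no camera call.
- env.job_done(): hands the job in; it is judged then, once.
The state is a dict: "time_s": time; "joint_positions": joint angles; "joint_vel": joint speeds; "effort": joint torques, N m; "eef_pos": TCP position; "orientation": TCP orientation; "wrist_force": force on the tool from outside, world axes, zero at the start; "torque": the same for the moment, N m; "finger_gap": finger opening in mm; "finger_force": force on a finger pad.
Only numpy, scipy, OpenCV 4.12 (cv2) and the standard library are available. Lean on these libraries where they do the work, as an engineer would, in place of code of your own. Each camera call takes 0.05 s, during which the arm holds its last target. There are 200 camera calls.

## Working session

There is one attempt and no reset: what is moved stays moved. The work goes in short steps, Python scripts to look and compute and a tool call to move; the robot and the scene stay as the last step left them, time stands still between calls to the robot, and variables do not carry over. Pictures are saved under pics/ and viewed, at most 13 in all, crops included, and the job is handed in when it is done.

Besides the shell and the picture viewer there is one more tool, called after ">>>" as a command line: name --argument value ..., lists and objects as JSON in quotes. carry_out: Moves the arm, as the interface text tells. Its arguments: {"type":"object","properties":{"increments":{"type":"array"},"newtons":{"type":"number"}},"required":["increments"]}

```bash
mkdir -p pics; ls; cat > look.py <<'E'
from bench import env
import numpy as np, cv2
def shot(n):
    out={}
    for c in ("side","top"):
        p,d=env.camera(c); np.savez(f"pics/{c}{n}.npz",p=p,d=d); cv2.imwrite(f"pics/{c}{n}.png",p[:,:,::-1])
def cam(c):
    i=env.camera_info(c); f=210/np.tan(np.radians(i["vertical_fov"]/2))
    K=np.array([[f,0,i["cx"]],[0,f,i["cy"]],[0,0,1.]]); return K,np.array(i["D"],float),np.array(i["R"]),np.array(i["t"])
def cloud(c,n):
    z=np.load(f"pics/{c}{n}.npz"); K,D,R,t=cam(c)
    v,u=np.mgrid[:420,:560]; q=cv2.undistortPoints(np.stack([u,v],-1).reshape(-1,1,2).astype(np.float64),K,D).reshape(420,560,2)
    d=z["d"][...,None]; X=np.concatenate([q*d,d],-1); W=(X-t)@R; W[z["d"]==0]=np.nan
    return z["p"],W
E
python3 - <<'E'
from look import *
shot(0); print(env.observe())
for c in("side","top"):
    K,D,R,t=cam(c); print(c,K[0,0],D,-R.T@t,R[2])
E
```

```text
pics
{'time_s': 0.1, 'joint_positions': array([-7.76532528e+01,  1.03964420e+01,  9.21235078e+01,  9.24358815e-04,
        7.75678306e+01, -1.18187259e+01]), 'joint_vel': array([ 0.08866664, -0.10892055, -0.19931753,  0.01557579,  0.02070746,
        0.05600856]), 'effort': array([ 5.63010744e-04, -4.34824061e+01, -3.42697084e+01,  7.02955853e-02,
        3.40520893e-02, -4.56194357e-05]), 'eef_pos': array([ 235.32786699, -524.16305108,  256.93234081]), 'orientation': array([-1.79914265e+02, -1.88620764e-02,  2.41652593e+01]), 'wrist_force': array([-0.61597814,  0.14688948, -0.0474041 ]), 'torque': array([ 0.02192605, -0.04767985, -0.00909796]), 'finger_force': 0.0, 'finger_gap': 87.90888466244498}
side 460.5146625004229 [-0.14474431  0.          0.          0.          0.        ] [-128.09660591 -837.12466054 1197.98310753] [ 0.41698347  0.59509115 -0.68701624]
top 503.19593840765157 [-0.10255489  0.          0.          0.          0.        ] [ 402.18078549   32.14223725 1635.91072844] [ 0.05949487 -0.01558508 -0.99810694]
```

View pics/side0.png

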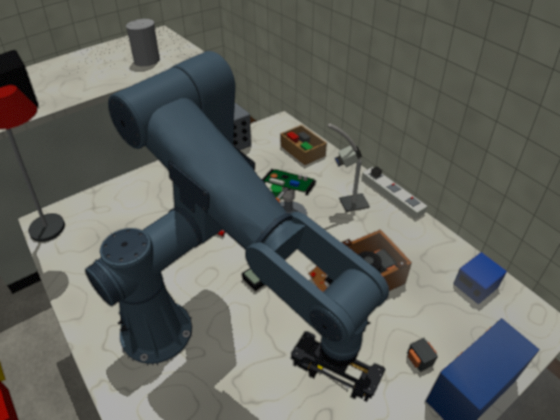

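View pics/top0.png

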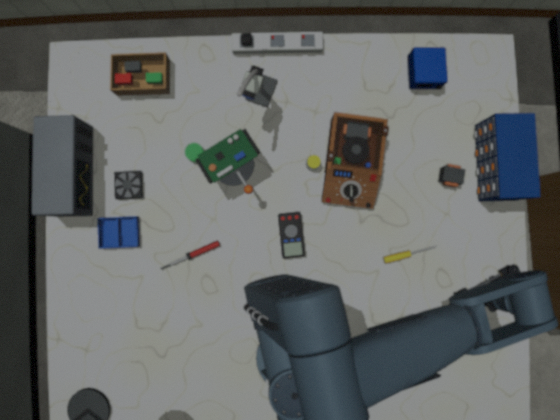

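Side view: the arm hides most; the board is at (285,185), camera at (348,155), supply at (378,260). Top view: board (228,155), orange ball (249,189), camera (255,85), supply (355,160) with knob (350,190).

```bash
python3 - <<'E'
from look import *
p,W=cloud("top",0); 
for (u,v) in [(249,189),(228,155),(210,160),(250,150),(350,190),(340,190),(360,180),(350,170),(335,200),(375,205),(355,120),(255,85),(245,80),(270,90),(290,250),(313,162),(263,205),(195,152),(235,175)]: print(u,v,W[v,u].round(0))
a=cv2.resize(p[60:220,180:400,::-1],None,fx=3.6,fy=3.6,interpolation=cv2.INTER_CUBIC); cv2.imwrite("pics/c0.png",a)
p,W=cloud("side",0)
a=cv2.resize(p[110:300,240:430,::-1],None,fx=3.1,fy=3.1,interpolation=cv2.INTER_CUBIC); cv2.imwrite("pics/c1.png",a)
E
```

```text
249 189 [531. 111. 179.]
228 155 [633. 172. 173.]
210 160 [619. 225. 172.]
250 150 [646. 107. 171.]
350 190 [ 527. -193.  106.]
340 190 [ 531. -168.   67.]
360 180 [ 559. -228.   90.]
350 170 [ 590. -196.   98.]
335 200 [ 501. -153.   45.]
375 205 [ 485. -289.    3.]
355 120 [ 752. -222.   71.]
255 85 [817.  86. 254.]
245 80 [803. 108. 347.]
270 90 [872.  46.   8.]
290 250 [346.  -7.  36.]
313 162 [624. -86.  51.]
263 205 [493.  77.  -1.]
195 152 [666. 290.  40.]
235 175 [590. 164.  27.]
```

View pics/c0.png

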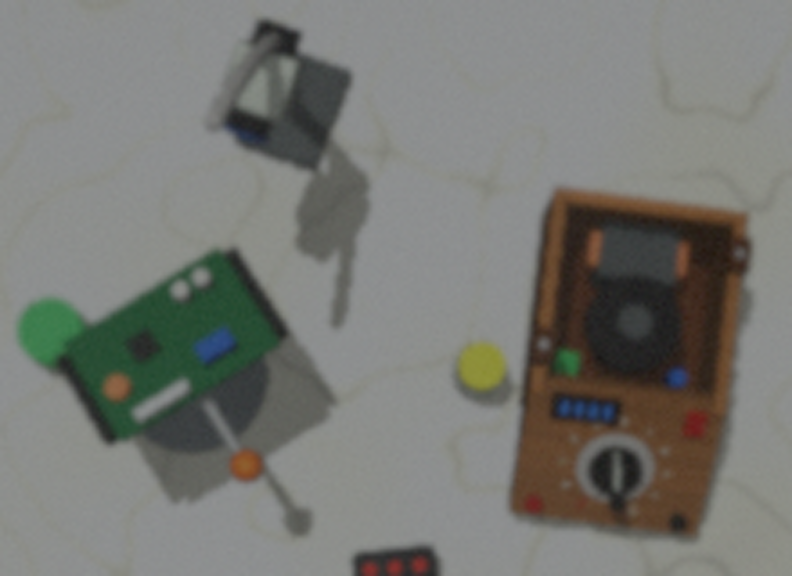

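View pics/c1.png

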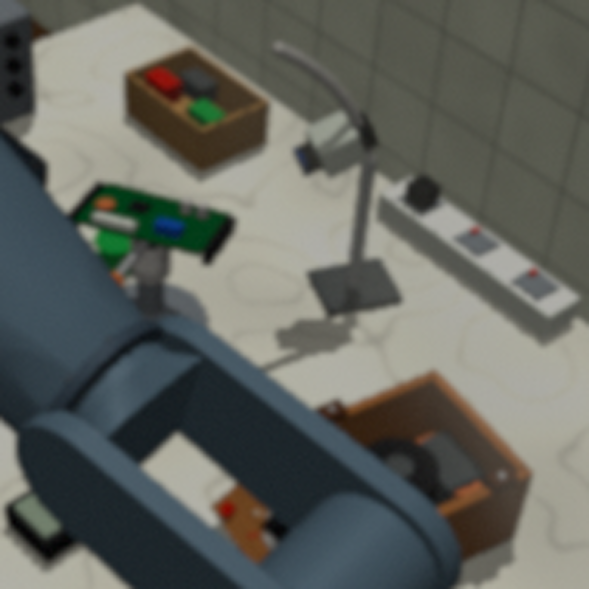

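Top crop: board, ball at (247,465), camera body around (265,90), and the knob at (617,470) with its white pointer up the bar (about 12 o'clock). Side crop: camera box at (335,140) with its lens toward the board; the arm hides the knob.

```bash
cat > fit.py <<'E'
from look import *
def plane(P,it=300,tol=3):
    P=P[~np.isnan(P).any(1)]; r=np.random.default_rng(0); best=None
    for _ in range(it):
        a=P[r.choice(len(P),3,0)]; n=np.cross(a[1]-a[0],a[2]-a[0]); l=np.linalg.norm(n)
        if l<1e-6: continue
        m=abs((P-a[0])@(n/l))<tol
        if best is None or m.sum()>best.sum(): best=m
    Q=P[best]; c=Q.mean(0); n=np.linalg.svd(Q-c,full_matrices=False)[2][2]; n*=np.sign(n[2])
    return c,n,Q
E
python3 - <<'E'
from fit import *
p,W=cloud("top",0); hsv=cv2.cvtColor(p,cv2.COLOR_RGB2HSV)
# supply panel
P=W[170:206,318:385].reshape(-1,3); P=P[P[:,2]>15]
c,n,Q=plane(P,tol=2.5); print("panel",c.round(1),n.round(3),"tilt",np.degrees(np.arccos(n[2])),"az",np.degrees(np.arctan2(n[1],n[0])))
h=(P-c)@n; T=P[h>28]; print("bar",len(T),T.mean(0).round(1),h[h>20].round(0))
# case footprint outline by height
m=(W[...,2]>25)&(W[...,0]>440)&(W[...,0]<800)&(W[...,1]<-90)&(W[...,1]>-330); m=cv2.morphologyEx(m.astype(np.uint8),cv2.MORPH_OPEN,np.ones((3,3)))
m[:, :315]=0; pts=W[m>0][:,:2].astype(np.float32); print("case",cv2.minAreaRect(pts))
# board
g=(hsv[...,0]>40)&(hsv[...,0]<90)&(hsv[...,1]>80)&(W[...,2]>100)&(abs(W[...,1]-170)<120)
c,n,Q=plane(W[g],tol=4); print("board",len(Q),c.round(1),n.round(3),cv2.minAreaRect(Q[:,:2].astype(np.float32)),"stdz",Q[:,2].std())
# ball
o=(hsv[...,0]<16)&(hsv[...,1]>120)&(W[...,2]>100)&(abs(W[...,1]-111)<30)&(abs(W[...,0]-531)<30)
B=W[o]; print("ball",len(B),B.mean(0).round(1),np.nanmax(B[:,2]), np.argwhere(o).mean(0))
f=W[(W[...,2]>5)&(W[...,2]<35)&(abs(W[...,0]-600)<80)&(abs(W[...,1]-165)<60)&(np.indices((420,560))[1]>205)&(np.indices((420,560))[1]<265)]
print("foot",len(f),f.min(0),f.max(0))
for c_ in("top","side"):
    p2,V=cloud(c_,0); m=(V[...,2]>180)&(V[...,0]>690)&(V[...,0]<900)&(abs(V[...,1]-80)<130)
    idx=np.argwhere(m)
    print(c_,len(idx))
    for i in idx[::max(1,len(idx)//45)]: print(i[::-1],V[tuple(i)].round(0),p2[tuple(i)])
a=cv2.resize(p[170:212,318:388,::-1],None,fx=11,fy=11,interpolation=cv2.INTER_CUBIC); cv2.imwrite("pics/c2.png",cv2.convertScaleAbs(a,alpha=1.5))
E
```

```text
panel [ 539.9 -199.8   71. ] [-0.572  0.091  0.815] tilt 35.42083149246486 az 170.9913989053688
bar 69 [ 513.6 -196.9   99.2] [21. 23. 30. 23. 21. 29. 34. 31. 26. 29. 28. 34. 37. 37. 35. 41. 37. 34.
 41. 36. 34. 36. 43. 36. 38. 36. 34. 38. 37. 39. 38. 43. 39. 36. 42. 34.
 39. 42. 40. 39. 41. 37. 40. 40. 40. 37. 40. 39. 37. 40. 36. 40. 43. 43.
 37. 38. 39. 42. 45. 43. 36. 42. 41. 42. 37. 40. 45. 36. 39. 42. 37. 34.
 43. 43. 36.]
case ((626.0848388671875, -196.71566772460938), (209.9410400390625, 281.10858154296875), 81.00587463378906)
board 974 [633.8 176.6 171.3] [0.14  0.092 0.986] ((629.6936645507812, 177.44668579101562), (98.6334228515625, 163.01768493652344), 28.079763412475586) stdz 5.0451459699259535
ball 51 [531.8 115.3 175. ] 186.2740392403956 [188.76470588 247.76470588]
foot 450 [520.04944361 105.49600827   5.02211125] [642.90789107 224.68572541  34.24947639]
top 617
[251  65] [872.  95. 263.] [115 116 114]
[253  67] [865.  90. 266.] [44 42 43]
[257  68] [863.  79. 263.] [44 43 47]
[257  69] [860.  79. 263.] [50 52 51]
[256  70] [854.  81. 272.] [72 71 70]
[252  71] [842.  9
[... 2850 characters left out ...]
[102 104  96]
[356 157] [839.  61. 247.] [70 71 65]
[342 158] [799.  88. 243.] [85 89 81]
[354 158] [830.  61. 246.] [79 81 75]
[341 159] [799.  93. 236.] [56 57 53]
[354 159] [838.  67. 235.] [78 80 74]
[340 160] [797.  95. 232.] [45 44 41]
[352 160] [831.  70. 232.] [80 81 76]
[338 161] [788.  96. 231.] [44 49 60]
[350 161] [819.  67. 234.] [79 82 75]
[336 162] [786. 102. 224.] [ 99 100  97]
[348 162] [815.  73. 228.] [80 82 75]
[360 162] [875.  72. 202.] [79 80 76]
[347 163] [816.  78. 220.] [81 82 76]
[360 163] [875.  71. 199.] [73 73 70]
[348 164] [814.  71. 221.] [79 81 75]
[339 165] [792.  93. 213.] [68 69 67]
[359 165] [868.  68. 194.] [70 70 67]
[356 167] [861.  75. 184.] [97 96 89]
```

View pics/c2.png

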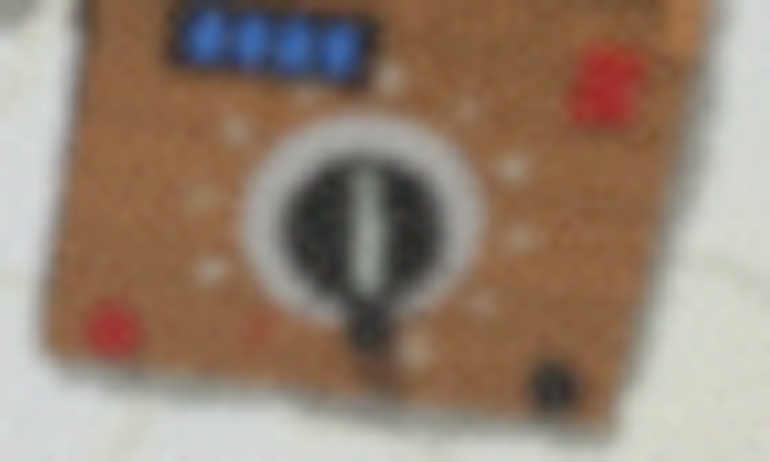

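The crop shows the white pointer at about 12 o'clock (bar from (362,160) to (370,335)), with the red zero mark at (258,330) at 7 o'clock.

```bash
cat > plan.py <<'E'
from fit import *
from scipy.spatial.transform import Rotation as Ro
def ray(c,u,v,p0,n):
    K,D,R,t=cam(c); q=cv2.undistortPoints(np.array([[[u,v]]],float),K,D)[0,0]; d=R.T@np.array([*q,1]); o=-R.T@t
    return o+d*((p0-o)@n)/(d@n)
def rows(P,R,claw):  # shifts/turns from current commanded pose list P[0],R[0]
    for p,r in zip(P[1:],R[1:]):
        d=R[0].inv().apply(p-P[0])/10; w=(R[0].inv()*r).as_rotvec(degrees=True)
        print([claw]+[round(float(x),2) for x in d]+[round(float(x),1) for x in w])
E
python3 - <<'E'
from plan import *
from scipy.optimize import least_squares
p,W=cloud("top",0)
n=np.array([-np.sin(np.radians(35))*np.cos(np.radians(9)),np.sin(np.radians(35))*np.sin(np.radians(9)),np.cos(np.radians(35))])
P=W[170:206,318:385].reshape(-1,3);P=P[P[:,2]>15];c,nf,Q=plane(P,tol=2.5)
top=c+nf*40
f=lambda a,b:(318+(a-5)/11.,170+(b-5)/11.)
a=ray("top",*f(370,335),top,nf); b=ray("top",*f(362,160),top,nf); print("bar ends",a.round(1),b.round(1),np.linalg.norm(a-b))
ctr=(a+b)/2; print("knob_grip from bar",ctr-10*nf)
ring=ray("top",*f(363,215),c,nf); print("from ring",ring+30*nf)
ticks=[(258,330),(210,268),(200,200),(235,130),(303,92),(393,75),(470,105),(513,168),(518,237),(483,303),(415,352)]
T=np.array([ray("top",*f(*k),c,nf) for k in ticks]); 
up=np.array([0,0,1])-nf[2]*nf; up/=np.linalg.norm(up); rt=np.cross(up,nf)  # right seen from front
xy=np.c_[T@rt,T@up]; A=np.c_[2*xy,np.ones(11)]; s=np.linalg.lstsq(A,(xy**2).sum(1),rcond=None)[0]
cc=s[0]*rt+s[1]*up+(c@nf)*nf; print("tick centre+30",cc+30*nf,"radius",np.sqrt(s[2]+s[0]**2+s[1]**2))
ang=np.degrees(np.arctan2(xy[:,0]-s[0],xy[:,1]-s[1])); print("tick clock angles",ang.round(0))
d=b-a; print("bar clock angle",np.degrees(np.arctan2(d@rt,d@up)))
# camera box
pts=[]
for k in("top","side"):
    q,V=cloud(k,0); m=(V[...,2]>205)&(V[...,2]<272)&(V[...,0]>775)&(V[...,0]<875)&(abs(V[...,1]-85)<45)&(q.max(2)>65)&(q.max(2)-q.min(2)<18)
    pts.append(V[m])
X=np.vstack(pts); print([len(i) for i in pts])
C0=np.array([626,175,145.])
for hx,hy in((22,26),(26,22)):
  for tol in(0,):
    def res(v):
        az,el,off,dx,dy=v; zz=np.array([np.cos(el)*np.cos(az),np.cos(el)*np.sin(az),np.sin(el)]); hh=np.array([-np.sin(az),np.cos(az),0]); vv=np.cross(zz,hh)
        L=np.c_[(X-C0)@hh-dx,(X-C0)@vv-dy,(X-C0)@zz-off]; q=abs(L)-[hx,hy,36.5]
        o=np.linalg.norm(np.maximum(q,0),axis=1)+np.minimum(q.max(1),0); return np.r_[o,dx*5,dy*5]
    for v0 in([-.45,.46,240,0,0],[-.35,.6,240,0,0]):
        r=least_squares(res,v0,loss="soft_l1",f_scale=3); print(hx,r.cost,np.degrees(r.x[:2]).round(1),r.x[2:].round(1))
E
```

```text
bar ends [ 497.5 -198.3   90.1] [ 543.9 -192.8  122.1] 56.61531126339139
knob_grip from bar [ 526.4049969  -196.47711221   97.96716707]
from ring [ 516.13867926 -198.17101348   90.94435933]
tick centre+30 [ 515.06297939 -197.60378533   90.12557907] radius 46.35372366881141
tick clock angles [-151. -120.  -91.  -60.  -32.    0.   30.   60.   89.  119.  150.]
bar clock angle -12.904773712839802
[299, 319]
22 2804.147408404648 [-22.2  21. ] [ 2.334e+02 -1.000e-01 -1.000e-01]
22 12622.229748739892 [-21.8  29.4] [232.9  -0.9  11.2]
26 2915.7616261842722 [-21.5  21.9] [2.333e+02 1.000e-01 0.000e+00]
26 2915.7616261842713 [-21.5  21.9] [2.333e+02 1.000e-01 0.000e+00]
```

```bash
cat >> plan.py <<'E'
def now():
    o=env.observe(); return np.array(o["eef_pos"]),Ro.from_euler("xyz",o["orientation"],degrees=True)
G=np.array([515.5,-197.8,90.5]); s=np.radians(35); az=np.radians(171)
N=np.array([np.sin(s)*np.cos(az),np.sin(s)*np.sin(az),np.cos(s)])
def RK(w): return Ro.from_euler("xyz",[180,-35,-9],degrees=True)*Ro.from_rotvec([0,0,w],degrees=True)
E
python3 - <<'E'
from plan import *
p0=np.array([235.424,-524.611,257.714]); r0=Ro.from_euler("xyz",[-180,0,24.167],degrees=True)
print(RK(0).apply([0,0,1]),N)
rows([p0,G+140*N],[r0,RK(-13)],0.45)
print(now()[0])
E
```

```text
[ 0.56651476 -0.08972712 -0.81915204] [-0.56651476  0.08972712  0.81915204]
[0.45, 32.21, -22.74, 5.25, -13.8, 32.4, 19.5]
[ 235.32786699 -524.16305108  256.93234081]
```

>>> carry_out --increments '[0.55,32.2,-22.7,5.2,-13.8,32.4,19.5,0.55,32.2,-22.7,5.2,-13.8,32.4,19.5,0.55,32.2,-22.7,5.2,-13.8,32.4,19.5,0.55,32.2,-22.7,5.2,-13.8,32.4,19.5,0.55,32.2,-22.7,5.2,-13.8,32.4,19.5,0.55,32.2,-22.7,5.2,-13.8,32.4,19.5,0.55,32.2,-22.7,5.2,-13.8,32.4,19.5,0.55,32.2,-22.7,5.2,-13.8,32.4,19.5,0.55,32.2,-22.7,5.2,-13.8,32.4,19.5,0.55,32.2,-22.7,5.2,-13.8,32.4,19.5]'

```text
time_s: 1.35
eef_pos: [436.0, -187.0, 205.9]
orientation: [171.0, -34.0, 6.7]
wrist_force: [-0.2, -0.5, 1.0]
finger_gap: 39.4
finger_force: 0.0
```

```bash
python3 - <<'E'
from plan import *
shot(1); p,r=now(); print(p,r.apply([0,0,1]))
rows([p,G],[r,RK(-13)],0.55)
P,W=cloud("side",1); K,D,R,t=cam("side")
pix=cv2.projectPoints(G.reshape(1,3),cv2.Rodrigues(R)[0],t,K,D)[0][0,0]; print(pix)
u,v=pix.astype(int); a=P[v-30:v+30,u-40:u+40]; cv2.imwrite("pics/c3.png",cv2.convertScaleAbs(cv2.resize(a[:,:,::-1],None,fx=10,fy=10,interpolation=cv2.INTER_CUBIC),alpha=1.5))
E
```

```text
[ 435.9400307  -186.86332968  205.8432017 ] [ 0.56695901 -0.09078972 -0.81872749]
[0.55, -0.01, -0.18, 14.05, 0.1, -0.0, -0.1]
[330.26613739 275.78406859]
```

View pics/c3.png

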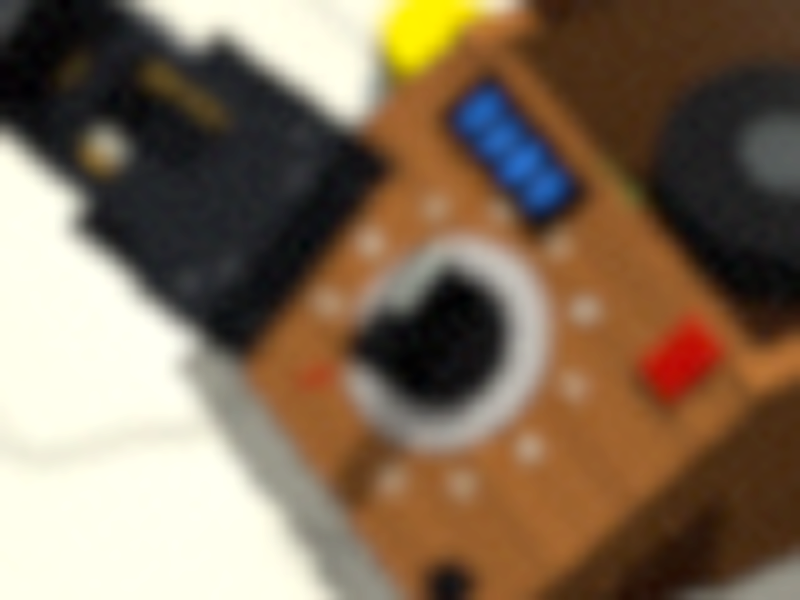

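The side crop shows the bar from about (355,345) to (440,260), with the white pointer on its upper half. This matches the computed grip point projected at (402,308), so I'm going in.

>>> carry_out --increments '[0.55,0,-0.2,6,0,0,0,0.55,0,-0.2,10,0,0,0,0.55,0,-0.2,12.5,0,0,0,0.55,0,-0.2,13.9,0,0,0,0.55,0,-0.2,13.9,0,0,0,0.95,0,-0.2,13.9,0,0,0,0.95,0,-0.2,13.9,0,0,0,0.95,0,-0.2,13.9,0,0,0,0.95,0,-0.2,13.9,0,0,0]' --newtons 12

```text
time_s: 2.58
eef_pos: [515.3, -197.2, 92.6]
orientation: [170.9, -34.1, 6.8]
wrist_force: [-5.2, -2.5, 5.3]
finger_gap: 13.6
finger_force: 12.0
```

>>> carry_out --increments '[0.95,0,0,0,0,0,-10,0.95,0,0,0,0,0,-20,0.95,0,0,0,0,0,-30,0.95,0,0,0,0,0,-40,0.95,0,0,0,0,0,-50,0.95,0,0,0,0,0,-60,0.95,0,0,0,0,0,-70,0.95,0,0,0,0,0,-80,0.95,0,0,0,0,0,-90,0.95,0,0,0,0,0,-100]'

```text
time_s: 3.82
eef_pos: [514.0, -195.8, 91.3]
orientation: [147.3, 13.1, 100.5]
wrist_force: [-14.7, -0.8, 9.8]
finger_gap: 13.9
finger_force: 12.0
```

>>> carry_out --increments '[0.95,0,0,0,0,0,-9,0.95,0,0,0,0,0,-18,0.95,0,0,0,0,0,-25,0.95,0,0,0,0,0,-32,0.95,0,0,0,0,0,-32]'

```text
time_s: 4.45
eef_pos: [513.4, -196.3, 90.8]
orientation: [158.3, 28.0, 130.6]
wrist_force: [-16.6, -2.6, 8.4]
finger_gap: 13.9
finger_force: 12.0
```

```bash
python3 - <<'E'
from plan import *
o=env.observe(); print(o); p,r=now(); print((RK(-150).inv()*r).as_rotvec(degrees=True))
E
```

```text
{'time_s': 4.45, 'joint_positions': array([ -43.70817183,    7.36035574,  126.35160562,   50.60098973,
         24.87822428, -132.53266072]), 'joint_vel': array([ 0.05418399, -0.03323566, -0.00608825,  0.03637068,  0.03837786,
        2.27951342]), 'effort': array([  4.80853111, -28.99267673, -27.3634243 ,   2.34296255,
         0.53491473,  -0.45253401]), 'eef_pos': array([ 513.42367696, -196.28589946,   90.8470683 ]), 'orientation': array([158.27158864,  28.03901475, 130.60156061]), 'wrist_force': array([-16.6150411 ,  -2.58234094,   8.35924461]), 'torque': array([-0.41833552,  1.62717714, -0.47911891]), 'finger_force': 12.000850194067425, 'finger_gap': 13.893380671557196}
[0.09298213 0.03151284 4.89190546]
```

>>> carry_out --increments '[0.95,0,0,0,0,0,-3,0.95,0,0,0,0,0,-6,0.95,0,0,0,0,0,-9,0.95,0,0,0,0,0,-9]'

```text
time_s: 4.95
eef_pos: [513.5, -196.4, 90.7]
orientation: [163.0, 31.0, 140.2]
wrist_force: [-14.0, -3.5, 4.5]
finger_gap: 14.5
finger_force: 12.0
```

```bash
python3 - <<'E'
from plan import *
o=env.observe(); print(o["torque"],o["torque"]@N,o["joint_positions"],o["wrist_force"]); p,r=now(); print((RK(-150).inv()*r).as_rotvec(degrees=True))
E
```

```text
[-0.38167312  1.4951381  -0.81349479] -0.31599802333501575 [ -43.71107514    7.3885963   126.34059624   50.63709058   24.86215721
 -141.46265945] [-14.04306825  -3.51380088   4.54420685]
[ 0.0936067   0.03214764 -3.99736256]
```

>>> carry_out --increments '[0.55,0,0,0,0,0,0,0.55,0,0,0,0,0,0,0.55,0,0,0,0,0,0,0.55,0,0,-3,0,0,0,0.55,0,0,-8,0,0,0,0.55,0,0,-14,0,0,0,0.55,0,0,-20,0,0,0,0.55,0,0,-20,0,0,0]'

```text
time_s: 5.95
eef_pos: [402.0, -180.2, 262.3]
orientation: [163.2, 31.9, 140.3]
wrist_force: [1.1, 0.4, -0.5]
finger_gap: 39.9
finger_force: 0.0
```

```bash
python3 - <<'E'
from plan import *
shot(2); p,r=now(); print(env.observe()["joint_positions"],p)
P,W=cloud("side",2); u,v=330,275
a=P[v-30:v+30,u-40:u+40]; cv2.imwrite("pics/c4.png",cv2.convertScaleAbs(cv2.resize(a[:,:,::-1],None,fx=10,fy=10,interpolation=cv2.INTER_CUBIC),alpha=1.5))
E
```

```text
[ -57.66783496  -31.93156136  133.83953317   30.87404277   57.13796808
 -124.92134425] [ 401.69655076 -178.65768431  256.40088458]
```

View pics/c4.png

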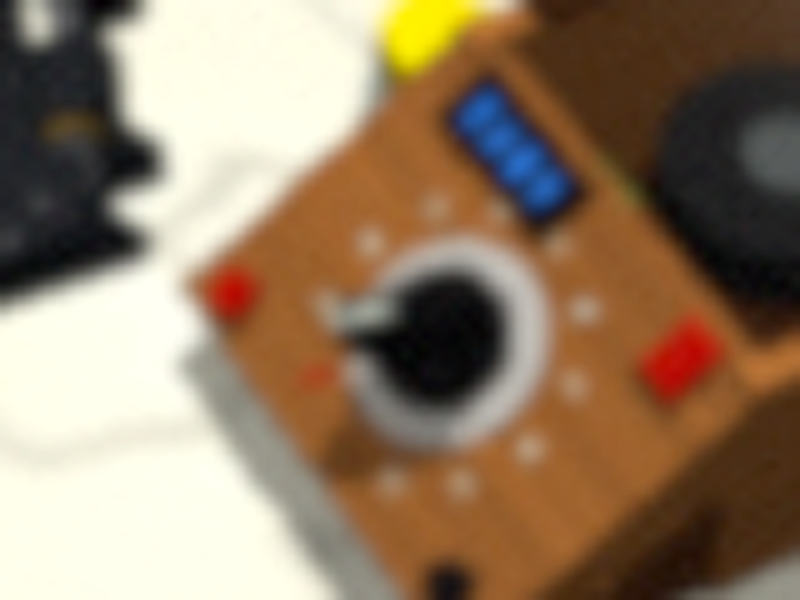

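The white pointer now runs from (395,310) to (340,318), roughly parallel to the line from the centre to the red mark (318,378). I'll check the angle numerically and measure the holder and camera.

```bash
python3 - <<'E'
from plan import *
from scipy.optimize import least_squares
up=np.array([0,0,1])-N[2]*N; up/=np.linalg.norm(up); rt=np.cross(up,N)
for n_ in(1,2):
  for c in("side","top"):
    p,W=cloud(c,n_); K,D,R,t=cam(c)
    S=6; big=cv2.resize(p,None,fx=S,fy=S,interpolation=cv2.INTER_CUBIC).astype(int)
    pix=[];w=[]
    for a in np.linspace(-26,26,105):
      for b in np.linspace(-26,26,105):
        if np.hypot(a,b)>24: continue
        X=G+10*N+a*rt+b*up; q=cv2.projectPoints(X.reshape(1,3),cv2.Rodrigues(R)[0],t,K,D)[0][0,0]; col=big[int((q[1]+.5)*S),int((q[0]+.5)*S)]
        pix.append((a,b)); w.append(col.min())
    pix=np.array(pix);w=np.array(w); 
    im=np.zeros((105,105),np.uint8); im[((26-pix[:,1])*2).astype(int),((pix[:,0]+26)*2).astype(int)]=np.clip(w*1.5,0,255); cv2.imwrite(f"pics/k{c}{n_}.png",cv2.resize(im,None,fx=2.8,fy=2.8))
t=np.hstack([cv2.imread(f"pics/k{c}{n}.png") for n in(1,2) for c in("side","top")][:]); cv2.imwrite("pics/kk.png",cv2.resize(t,None,fx=.68,fy=.68))
# holder & camera
pts=[];bd=[];bl=[]
for k in("top","side"):
    q,V=cloud(k,2); hsv=cv2.cvtColor(q,cv2.COLOR_RGB2HSV)
    m=(V[...,2]>205)&(V[...,2]<272)&(V[...,0]>775)&(V[...,0]<880)&(abs(V[...,1]-85)<45)&(q.max(2)>80)&(q.max(2)-q.min(2)<25); X=V[m]; pts.append(X)
    g=(hsv[...,0]>40)&(hsv[...,0]<90)&(hsv[...,1]>80)&(V[...,2]>120)&(V[...,2]<210)&(abs(V[...,1]-170)<110)&(abs(V[...,0]-630)<110)
    c,n,Q=plane(V[g],tol=4); print(k,"board",len(Q),c.round(1),n.round(3),cv2.minAreaRect(Q[:,:2].astype(np.float32)),"tilt",np.degrees(np.arccos(n[2])),np.degrees(np.arctan2(n[1],n[0])))
    o=(hsv[...,0]<16)&(hsv[...,1]>120)&(V[...,2]>130)&(np.linalg.norm(V-[531,113,165],axis=2)<30)
    B=V[o]; bc=least_squares(lambda x:np.linalg.norm(B-x,axis=1)-14,[530,113,166],loss="soft_l1",f_scale=2).x; print("ball",len(B),bc.round(1))
X=np.vstack(pts)
for C0 in([626,175,145.],[630,175,145.],[626,179,145.]):
    def res(v):
        az,el,off=v; zz=np.array([np.cos(el)*np.cos(az),np.cos(el)*np.sin(az),np.sin(el)]); hh=np.array([-np.sin(az),np.cos(az),0]); vv=np.cross(zz,hh)
        L=np.c_[(X-C0)@hh,(X-C0)@vv,(X-C0)@zz-off]; q=abs(L)-[22,26,36.5] if HX else abs(L)-[26,22,36.5]
        return np.linalg.norm(np.maximum(q,0),axis=1)+np.minimum(q.max(1),0)
    for HX in(0,1):
        r=least_squares(res,[-.4,.4,235],loss="soft_l1",f_scale=3); print(C0,HX,r.cost,np.degrees(r.x[:2]).round(1),r.x[2:].round(1))
E
```

```text
top board 957 [634.3 174.2 170.9] [0.146 0.085 0.986] ((630.0922241210938, 179.79344177246094), (97.3858642578125, 165.4522705078125), 29.67108154296875) tilt 9.716154002814466 30.431987041857955
ball 49 [532.9 115.3 165. ]
side board 391 [633.4 168.  171.4] [0.141 0.081 0.987] ((628.5472412109375, 171.92648315429688), (97.72662353515625, 158.51312255859375), 31.30938720703125) tilt 9.368845970653615 29.648845571991732
ball 39 [530.9 114.2 162.7]
[626, 175, 145.0] 0 1914.6875624266036 [-21.5  21.9] [230.8]
[626, 175, 145.0] 1 2012.9496191153103 [-22.  21.] [231.]
[630, 175, 145.0] 0 1906.56875351911 [-21.9  22.3] [227.3]
[630, 175, 145.0] 1 2002.9582543948104 [-22.4  21.3] [227.6]
[626, 179, 145.0] 0 1903.7955268268274 [-22.5  21.8] [232.3]
[626, 179, 145.0] 1 2012.3275823107924 [-23.   20.9] [232.4]
```

View pics/kk.png

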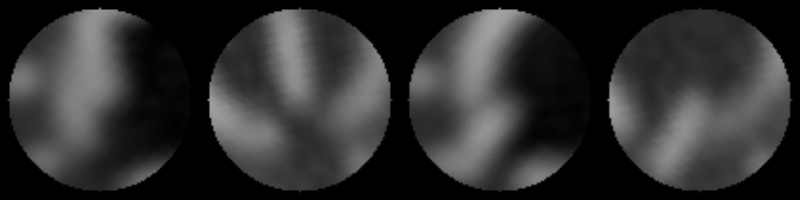

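Both rectified views put the pointer at the zero mark: top about -156°, side about -141°, mean about -149°. The wrist torque rise also showed the stop. Now the ball.

```bash
cat >> plan.py <<'E'
C=np.array([627.5,173.5,145.])
def ball(az,t):
    a,t=np.radians([az,t]); return C+115*np.array([-np.cos(t)*np.cos(a),-np.cos(t)*np.sin(a),np.sin(t)])
def RB(az,p): return Ro.from_euler("xyz",[180,p,az],degrees=True)*Ro.from_rotvec([0,0,180],degrees=True)
E
python3 - <<'E'
from plan import *
p,r=now(); B=np.array([531.3,114.8,164.]); R=RB(31,-45); z=R.apply([0,0,1]); print(B-120*z, ball(31,9.5))
rows([p,B-120*z],[r,R],0.3)
rows([B-120*z,B],[R,R],0.3)
E
```

```text
[458.56694269  71.09757016 248.85281374] [530.27764682 115.08291668 163.98047467]
[0.3, 10.3, 23.41, 1.54, -28.2, -3.5, -56.0]
[0.3, -0.0, -0.0, 12.0, 0.0, 0.0, 0.0]
```

>>> carry_out --increments '[0.3,10.3,23.4,1.5,-28.2,-3.5,-56,0.3,10.3,23.4,1.5,-28.2,-3.5,-56,0.3,10.3,23.4,1.5,-28.2,-3.5,-56,0.3,10.3,23.4,1.5,-28.2,-3.5,-56,0.3,10.3,23.4,1.5,-28.2,-3.5,-56,0.3,10.3,23.4,1.5,-28.2,-3.5,-56,0.3,10.3,23.4,1.5,-28.2,-3.5,-56,0.3,10.3,23.4,1.5,-28.2,-3.5,-56]'

```text
time_s: 7.05
eef_pos: [457.6, 71.6, 247.1]
orientation: [179.3, 44.9, -149.7]
wrist_force: [-0.7, -0.5, 0.2]
finger_gap: 61.7
finger_force: 0.0
```

```bash
python3 - <<'E'
from plan import *
p,r=now(); B=np.array([531.3,114.8,164.]); R=RB(31,-45); print(p,env.observe()["joint_positions"]); rows([p,B],[r,R],0.3)
E
```

```text
[457.62035464  71.62471914 247.06541686] [ -31.77171391  -27.2017809   136.25449226   48.03566312   57.81089281
 -174.33731436]
[0.3, -0.19, -0.15, 11.91, 0.3, -0.1, -0.5]
```

Joint 6 is close to its limit, so I'm using the equivalent half-turned grasp.

>>> carry_out --increments '[0.3,0,0,0,0,0,10,0.3,0,0,0,0,0,20,0.3,0,0,0,0,0,30,0.3,0,0,0,0,0,40,0.3,0,0,0,0,0,50,0.3,0,0,0,0,0,60,0.3,0,0,0,0,0,70,0.3,0,0,0,0,0,80,0.3,0,0,0,0,0,90,0.3,0,0,0,0,0,100]'

```text
time_s: 8.3
eef_pos: [457.8, 71.5, 248.3]
orientation: [135.6, -7.6, 113.5]
wrist_force: [0.6, 0.0, 1.0]
finger_gap: 61.7
finger_force: 0.0
```

>>> carry_out --increments '[0.3,0,0,0,0,0,10,0.3,0,0,0,0,0,20,0.3,0,0,0,0,0,30,0.3,0,0,0,0,0,40,0.3,0,0,0,0,0,50,0.3,0,0,0,0,0,60,0.3,0,0,0,0,0,70,0.3,0,0,0,0,0,80,0.3,0,0,0,0,0,80]'

```text
time_s: 9.43
eef_pos: [457.8, 71.5, 248.4]
orientation: [-179.7, -45.0, 30.7]
wrist_force: [0.5, 0.3, 0.2]
finger_gap: 61.8
finger_force: 0.0
```

```bash
sed -i 's/\*Ro.from_rotvec(\[0,0,180\],degrees=True)$//' plan.py; python3 - <<'E'
from plan import *
p,r=now(); B=np.array([531.3,114.8,164.]); R=RB(31,-45); print(p,env.observe()["joint_positions"]); rows([p,B],[r,R],0.3)
E
```

```text
[457.8284685   71.51829224 248.42729798] [-31.79414471 -27.39860932 136.24368331  48.05714596  57.85772742
   5.46389712]
[0.3, 0.07, 0.11, 12.0, -0.2, 0.0, -0.2]
```

>>> carry_out --increments '[0.3,0,0,4,0,0,0,0.3,0,0,7.5,0,0,0,0.3,0,0,10,0,0,0,0.3,0.1,0.1,12,0,0,0,0.3,0.1,0.1,12,0,0,0,0.3,0.1,0.1,12,0,0,0]'

```text
time_s: 10.18
eef_pos: [531.4, 115.0, 164.9]
orientation: [-179.7, -45.0, 30.9]
wrist_force: [-0.3, -0.4, 0.7]
finger_gap: 61.7
finger_force: 0.0
```

```bash
python3 - <<'E'
from plan import *
print(env.observe()["joint_positions"]); shot(3)
P,W=cloud("top",3); a=P[130:230,190:310]; b=cloud("side",3)[0][150:250,215:335]
cv2.imwrite("pics/c5.png",cv2.convertScaleAbs(np.hstack([cv2.resize(i[:,:,::-1],(396,330),interpolation=cv2.INTER_CUBIC) for i in(a,b)]),alpha=1.5))
E
```

```text
[-18.15664363  -3.06563364 130.281267    62.03944506  37.44499438
  -5.52065904]
```

View pics/c5.png

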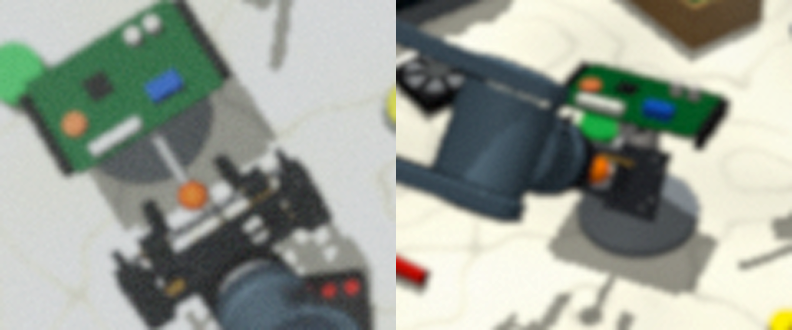

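The ball (192,193) lies between the fingers (155,190) and (230,165), clear of the board. Close the gripper.

>>> carry_out --increments '[0.85,0,0,0,0,0,0,0.85,0,0,0,0,0,0,0.85,0,0,0,0,0,0,0.85,0,0,0,0,0,0]' --newtons 20

```text
time_s: 10.78
eef_pos: [531.8, 114.9, 164.8]
orientation: [-179.7, -45.0, 30.8]
wrist_force: [-0.5, -1.1, -0.2]
finger_gap: 25.7
finger_force: 20.0
```

```bash
python3 - <<'E'
from plan import *
p,r=now(); print(p,env.observe()["finger_gap"],env.observe()["wrist_force"])
az=np.linspace(31,-22,8); P=[ball(a,9.5) for a in az]; off=p-P[0]; print(off)
off0=Ro.from_euler("z",31,degrees=True).inv().apply(off)
P=[q+Ro.from_euler("z",a,degrees=True).apply(off0) for q,a in zip(P,az)]
rows(P,[RB(a,-45) for a in az],0.85)
t=np.linspace(9.5,68.3,9); print()
o=Ro.from_euler("z",-22,degrees=True).apply(off0)
rows([ball(-22,x)+o for x in t],[RB(-22,-45+35*i/8) for i in range(9)],0.85)
E
```

```text
[531.77295882 114.89147415 164.81117688] 25.717756328602814 [-0.51125183 -1.06940787 -0.21011545]
[ 1.495312   -0.19144253  0.8307022 ]
[0.85, 0.06, -1.48, 0.06, -5.4, 0.0, 5.4]
[0.85, 0.26, -2.94, 0.26, -10.7, 0.0, 10.7]
[0.85, 0.59, -4.34, 0.59, -16.1, 0.0, 16.1]
[0.85, 1.05, -5.67, 1.05, -21.4, -0.0, 21.4]
[0.85, 1.63, -6.91, 1.63, -26.8, 0.0, 26.8]
[0.85, 2.32, -8.02, 2.32, -32.1, -0.0, 32.1]
[0.85, 3.11, -9.0, 3.11, -37.5, -0.0, 37.5]

[0.85, 1.25, -0.0, -0.78, 0.0, -4.4, 0.0]
[0.85, 2.59, 0.0, -1.39, 0.0, -8.7, -0.0]
[0.85, 4.0, -0.0, -1.82, -0.0, -13.1, -0.0]
[0.85, 5.46, 0.0, -2.07, 0.0, -17.5, -0.0]
[0.85, 6.93, 0.0, -2.13, -0.0, -21.9, -0.0]
[0.85, 8.4, -0.0, -2.01, 0.0, -26.3, -0.0]
[0.85, 9.84, 0.0, -1.69, 0.0, -30.6, -0.0]
[0.85, 11.23, -0.0, -1.2, 0.0, -35.0, -0.0]
```

>>> carry_out --increments '[0.85,0.06,-1.48,0.06,-5.4,0,5.4,0.85,0.26,-2.94,0.26,-10.7,0,10.7,0.85,0.59,-4.34,0.59,-16.1,0,16.1]'

```text
time_s: 11.15
eef_pos: [519.0, 146.4, 164.8]
orientation: [180.0, -44.2, 12.1]
wrist_force: [16.6, 2.1, -0.9]
finger_gap: 26.2
finger_force: 20.3
```

```bash
python3 - <<'E'
from plan import *
p,r=now(); o=env.observe(); print(p,o["finger_gap"],o["wrist_force"],o["joint_positions"]); z=r.apply([0,0,1]); print(np.degrees(np.arctan2(z[1],z[0])), ball(31-53*3/7,9.5)-p)
E
```

```text
[518.96044307 146.44070727 164.77324256] 26.210615737357845 [16.56572559  2.05117054 -0.94700987] [ -2.52995887  -6.33624043 132.81523904  45.1958532   14.34261042
  35.1404497 ]
12.060326747610699 [-3.69935137 10.71398616 -0.79276789]
```

Joint 5 is nearing 0, so I'll steepen the tool in place, letting the ball pivot in the pads.

>>> carry_out --increments '[0.85,0,0,0,0,-7,0,0.85,0,0,0,0,-14,0,0.85,0,0,0,0,-21,0,0.85,0,0,0,0,-28,0,0.85,0,0,0,0,-33,0,0.85,0,0,0,0,-33,0]'

```text
time_s: 11.9
eef_pos: [517.8, 146.3, 161.6]
orientation: [-179.9, -10.9, 12.3]
wrist_force: [7.9, -0.8, 2.1]
finger_gap: 26.0
finger_force: 20.0
```

```bash
cat > st.py <<'E'
from plan import *
def st(n):
    shot(n); p,r=now(); o=env.observe(); print(p.round(1),o["orientation"].round(1),"gap",round(o["finger_gap"],1),"F",o["wrist_force"].round(1),"J",o["joint_positions"].round(1),"t",o["time_s"])
    for k in("top","side"):
        q,V=cloud(k,n); hsv=cv2.cvtColor(q,cv2.COLOR_RGB2HSV)
        g=(hsv[...,0]>45)&(hsv[...,0]<90)&(hsv[...,1]>80)&(np.linalg.norm(V-C,axis=2)<115)&(V[...,2]>65)
        if g.sum()<60: print(k,"few",g.sum()); continue
        c,nn,Q=plane(V[g],tol=4); print(k,"board",len(Q),c.round(1),"tilt",np.degrees(np.arccos(nn[2])).round(1),"az",np.degrees(np.arctan2(nn[1],nn[0])).round(1))
    return p,r
E
python3 -c "
from st import *
p,r=st(4)
z=r.apply([0,0,1])
d=C-p; az0=np.degrees(np.arctan2(d[1],d[0])); print('ball az',az0,'rad',np.hypot(*d[:2]))
"
```

```text
[517.7 146.3 161.5] [-179.9  -11.1   12.3] gap 26.1 F [11.1  1.6 -1.8] J [  2.    5.4 110.4   2.6  53.3  78.4] t 12.0
top board 1008 [633.1 173.3 171.5] tilt 6.8 az 13.5
side board 354 [641.  162.3 170.2] tilt 8.6 az 14.6
ball az 13.915201448729993 rad 113.11753157537596
```

```bash
python3 - <<'E'
from plan import *
p,r=now(); az=np.linspace(13,-22,7)
Q=[ball(a,8) for a in az]; Q[0]=p; Rr=[RB(a,-12) for a in az]; Rr[0]=r; rows(Q,Rr,0.85)
E
```

```text
[0.85, -0.04, -1.34, 0.05, -1.1, 0.9, 5.0]
[0.85, 0.11, -2.49, 0.08, -2.3, 0.9, 10.7]
[0.85, 0.39, -3.61, 0.13, -3.4, 0.9, 16.4]
[0.85, 0.77, -4.7, 0.21, -4.6, 0.9, 22.2]
[0.85, 1.26, -5.75, 0.31, -5.8, 0.9, 27.9]
[0.85, 1.85, -6.74, 0.43, -6.9, 0.9, 33.6]
```

>>> carry_out --increments '[0.85,0,-1.3,0.05,-1.1,0.9,5,0.85,0.1,-2.5,0.1,-2.3,0.9,10.7,0.85,0.4,-3.6,0.15,-3.4,0.9,16.4,0.85,0.8,-4.7,0.2,-4.6,0.9,22.2,0.85,1.25,-5.75,0.3,-5.8,0.9,27.9,0.85,1.85,-6.75,0.45,-6.9,0.9,33.6,0.85,1.85,-6.75,0.45,-6.9,0.9,33.6,0.85,1.85,-6.75,0.45,-6.9,0.9,33.6]'

```text
time_s: 13.0
eef_pos: [522.3, 215.8, 161.1]
orientation: [-179.9, -12.1, -22.0]
wrist_force: [11.4, -3.6, 0.7]
finger_gap: 26.0
finger_force: 20.1
```

```bash
python3 - <<'E'
from st import *
p,r=st(5)
t=np.linspace(8,68,8); Q=[ball(-22,x) for x in t]; print(p-Q[0]); Q[0]=p; Rr=[RB(-22,-12)]*8; Rr[0]=r; rows(Q,Rr,.85)
E
```

```text
[522.2 215.7 161.1] [-179.9  -12.1  -22. ] gap 26.0 F [11.5 -2.2 -0.9] J [ 14.1  10.6 104.7  -8.5  55.2 130.4] t 13.1
top board 993 [632.2 171.  170.9] tilt 7.7 az -22.5
side board 462 [628.  161.1 171.2] tilt 8.0 az -21.9
[ 0.33062659 -0.44697559  0.05851554]
[0.85, 0.66, -0.03, -1.57, -0.1, -0.1, 0.0]
[0.85, 1.6, -0.03, -3.01, -0.1, -0.1, 0.0]
[0.85, 2.73, -0.03, -4.3, -0.1, -0.1, 0.0]
[0.85, 4.05, -0.03, -5.4, -0.1, -0.1, 0.0]
[0.85, 5.52, -0.03, -6.3, -0.1, -0.1, 0.0]
[0.85, 7.1, -0.03, -6.96, -0.1, -0.1, 0.0]
[0.85, 8.77, -0.03, -7.39, -0.1, -0.1, 0.0]
```

>>> carry_out --increments '[0.85,0.7,0,-1.6,0,0,0,0.85,1.6,0,-3,0,0,0,0.85,2.75,0,-4.3,0,0,0,0.85,4.05,0,-5.4,0,0,0,0.85,5.5,0,-6.3,0,0,0,0.85,7.1,0,-6.95,0,0,0,0.85,8.75,0,-7.4,0,0,0,0.85,8.75,0,-7.4,0,0,0,0.85,8.75,0,-7.4,0,0,0]'

```text
time_s: 14.22
eef_pos: [586.2, 189.9, 250.9]
orientation: [179.9, -11.8, -22.0]
wrist_force: [1.0, 1.2, 5.1]
finger_gap: 26.0
finger_force: 19.7
```

```bash
python3 - <<'E'
from st import *
p,r=st(6)
P,W=cloud("top",6); a=P[60:210,170:320]; b=cloud("side",6)[0][110:260,230:380]
cv2.imwrite("pics/c6.png",cv2.convertScaleAbs(np.hstack([cv2.resize(i[:,:,::-1],(396,396),interpolation=cv2.INTER_CUBIC) for i in(a,b)]),alpha=1.5))
E
```

```text
[585.7 190.1 250.6] [179.9 -11.7 -22. ] gap 26.5 F [0.7 0.4 5. ] J [ 10.   10.6  93.3  -6.8  66.2 124.2] t 14.325
top board 85 [634.3 149.5 181.8] tilt 67.1 az -20.7
side few 9
```

View pics/c6.png

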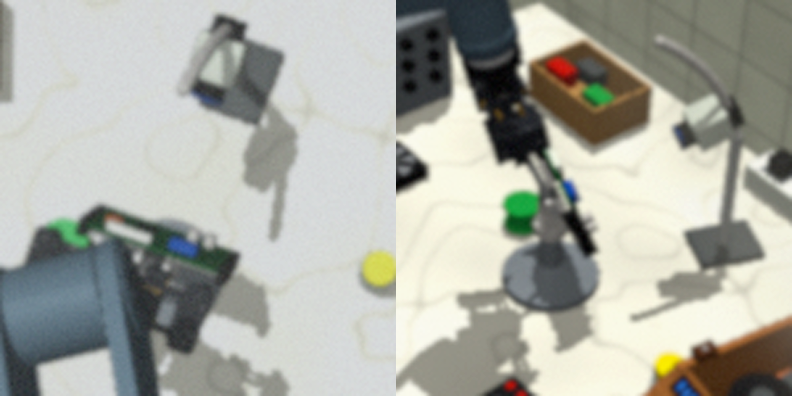

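Board now stands upright facing the camera side, ball held at the top; the arm is clear of camera and rail. Refining the camera direction with averaged data.

```bash
python3 - <<'E'
from plan import *
az,el=np.radians([-22,21.5]); zz=np.array([np.cos(el)*np.cos(az),np.cos(el)*np.sin(az),np.sin(el)]); hh=np.array([-np.sin(az),np.cos(az),0]); vv=np.cross(zz,hh)
for k in("top","side"):
    Ws=[];Ps=[]
    for n in range(2,7):
        q,V=cloud(k,n); Ws.append(V);Ps.append(q)
    V=np.nanmedian(Ws,0); q=np.mean(Ps,0)
    D=V-C; L=np.stack([D@hh,D@vv,D@zz],-1)
    m=(abs(L[...,0])<45)&(abs(L[...,1])<45)&(L[...,2]>170)&(L[...,2]<290)
    vis=np.argwhere(m); print(k,len(vis))
    white=m&(q.min(2)>75); print("white ext 2/98%",np.percentile(L[white],[1,3,50,97,99],axis=0).round(1).tolist())
    for lo in range(175,285,8):
        s=m&(L[...,2]>=lo)&(L[...,2]<lo+8)
        if s.sum()>4: print(lo,s.sum(),"h",np.percentile(L[s][:,0],[3,50,97]).round(0),"v",np.percentile(L[s][:,1],[3,50,97]).round(0),"rgb",np.median(q[s],0).round(0), "whiteh",np.percentile(L[s&white][:,0],[3,97]).round(0) if (s&white).sum()>3 else "")
E
```

```text
top 456
white ext 2/98% [[-23.6, -5.8, 191.1], [-22.7, 2.0, 212.5], [-4.6, 23.6, 239.9], [26.4, 26.8, 281.2], [28.1, 31.9, 282.2]]
183 6 h [-5.  4. 16.] v [12. 16. 21.] rgb [82. 86. 93.] whiteh 
191 39 h [-16.  -1.  18.] v [ 4. 18. 23.] rgb [44. 52. 65.] whiteh 
199 34 h [-14.  -2.  14.] v [ 5. 17. 22.] rgb [37. 39. 39.] whiteh 
207 32 h [-23.  -5.  13.] v [ 5. 21. 24.] rgb [70. 73. 71.] whiteh [-16.  12.]
215 41 h [-24.  -9.  11.] v [-10.  24.  26.] rgb [109. 114. 107.] whiteh [-21.  11.]
223 41 h [-24.  -9.  24.] v [-2. 23. 26.] rgb [110. 114. 108.] whiteh [-21.  27.]
231 42 h [-24.  -8.  26.] v [ 4. 24. 27.] rgb [107. 111. 105.] whiteh [-24.  26.]
239 43 h [-24.  -8.  27.] v [-2. 23. 27.] rgb [107. 111. 105.] whiteh [-23.  27.]
247 42 h [-24.  -8.  26.] v [-3. 24. 27.] rgb [107. 111. 106.] whiteh [-23.  26.]
255 44 h [-24.  -9.  26.] v [-10.  22.  27.] rgb [102. 106. 101.] whiteh [-23.  27.]
263 25 h [-14.  -6.  18.] v [-1. 17. 37.] rgb [52. 53. 52.] whiteh [-12.  19.]
271 42 h [-15.   0.  18.] v [ 5. 17. 42.] rgb [52. 52. 52.] whiteh [-15.  19.]
279 25 h [-14.   1.  18.] v [-10. 
[... 496 characters left out ...]
[-25. -21.  23.] v [-15.  21.  26.] rgb [96. 98. 91.] whiteh [-23.  24.]
223 43 h [-27. -20.  21.] v [-13.  22.  27.] rgb [97. 98. 90.] whiteh [-26.  22.]
231 42 h [-25. -21.  21.] v [-16.  23.  27.] rgb [ 98. 100.  92.] whiteh [-24.  23.]
239 42 h [-25. -21.  24.] v [-12.  22.  27.] rgb [104. 107.  98.] whiteh [-25.  25.]
247 41 h [-26. -20.  22.] v [-14.  23.  28.] rgb [104. 108.  99.] whiteh [-24.  24.]
255 44 h [-24. -12.  21.] v [-44.  20.  34.] rgb [83. 84. 78.] whiteh [-24.  22.]
263 42 h [-15.  -5.  -0.] v [-42.  13.  43.] rgb [66. 66. 62.] whiteh 
271 33 h [-15. -11.   4.] v [-39.  14.  37.] rgb [42. 43. 39.] whiteh 
279 10 h [-15. -10.  17.] v [-5. 16. 21.] rgb [55. 55. 49.] whiteh
```

>>> carry_out --increments '[0.85,0.2,0,-0.03,0,0,0,0.85,0.2,0,-0.03,0,0,0,0.3,0.2,0,-0.03,0,0,0,0.3,0.2,0,-0.03,0,0,0,0.3,0.2,0,-0.03,0,0,0,0.3,0.2,0,-3,0,0,0,0.3,0.2,0,-8,0,0,0,0.3,0.2,0,-14,0,0,0]'

```text
time_s: 15.32
eef_pos: [560.1, 199.8, 387.1]
orientation: [179.7, -11.5, -22.0]
wrist_force: [0.7, 0.1, -0.8]
finger_gap: 61.7
finger_force: 0.0
```

```bash
python3 - <<'E'
from plan import *
p,r=now(); print(p, env.observe()["joint_positions"]); rows([p,np.array([380,60,420.])],[r,RB(-10,-12)],.3)
E
```

```text
[560.10529958 199.84739054 387.12391477] [ 11.45650288   3.26315774  85.80838931  -6.58760219  81.50038735
 123.88270481]
[0.3, -10.59, 19.73, -5.42, 2.7, 0.5, -11.7]
```

>>> carry_out --increments '[0.3,-10,19.5,-5.5,0,0,0,0.3,-10,19.5,-5.5,0,0,0,0.3,-10,19.5,-5.5,0,0,0,0.3,-14,30,-5.5,0,0,0,0.3,-14,30,-5.5,0,0,0,0.3,-14,40,-5.5,0,0,0,0.3,-14,40,-5.5,0,0,0,0.3,-14,40,-5.5,0,0,0]'

```text
time_s: 16.32
eef_pos: [272.3, -117.4, 413.9]
orientation: [179.8, -11.7, -22.3]
wrist_force: [0.8, 0.6, 1.0]
finger_gap: 61.6
finger_force: 0.0
```

```bash
python3 - <<'E'
from st import *
from scipy.optimize import least_squares
for n in(7,8,9): p,r=st(n)
bs=[]
for k in("top","side"):
    V=np.nanmedian([cloud(k,n)[1] for n in(7,8,9)],0); q=np.mean([cloud(k,n)[0] for n in(7,8,9)],0).astype(np.uint8); hsv=cv2.cvtColor(q,cv2.COLOR_RGB2HSV)
    o=(hsv[...,0]<18)&(hsv[...,1]>110)&(np.linalg.norm(V-[586,190,252],axis=2)<30); B=V[o]
    bc=least_squares(lambda x:np.linalg.norm(B-x,axis=1)-14,[586,190,250],loss="soft_l1",f_scale=2).x; d=bc-C
    print(k,"ball",len(B),bc.round(1),"rad",np.linalg.norm(d),"tilt",np.degrees(np.arcsin(d[2]/np.linalg.norm(d))),"az",np.degrees(np.arctan2(-d[1],-d[0])), np.argwhere(o).mean(0))
P=cloud("top",9)[0]; a=P[60:210,170:320]; b=cloud("side",9)[0][110:260,230:380]
cv2.imwrite("pics/c7.png",cv2.convertScaleAbs(np.hstack([cv2.resize(i[:,:,::-1],(396,396),interpolation=cv2.INTER_CUBIC) for i in(a,b)]),alpha=1.5))
E
```

```text
[ 272.7 -117.   413.8] [179.8 -11.6 -22.3] gap 61.9 F [-0.3  0.3  0.5] J [-52.9 -44.9 117.    5.8  97.7  60.7] t 16.425
top few 48
side few 17
[ 273.7 -115.3  413.9] [179.9 -11.6 -22.1] gap 62.0 F [-0.6  0.4  0.2] J [-52.5 -44.9 117.    5.8  97.7  60.9] t 16.525
top few 34
side few 19
[ 274.1 -114.5  414. ] [179.9 -11.6 -21.9] gap 61.6 F [-0.3  0.2  0.3] J [-52.3 -44.9 117.    5.8  97.7  60.8] t 16.625
top few 38
side few 18
top ball 65 [588.6 189.2 251.6] rad 114.58500744905902 tilt 68.55086272079778 az -21.992396979281303 [166.16923077 219.07692308]
side ball 42 [587.7 188.1 251.6] rad 114.7483854672509 tilt 68.32697506815485 az -20.168230763245397 [163.38095238 276.11904762]
```

View pics/c7.png

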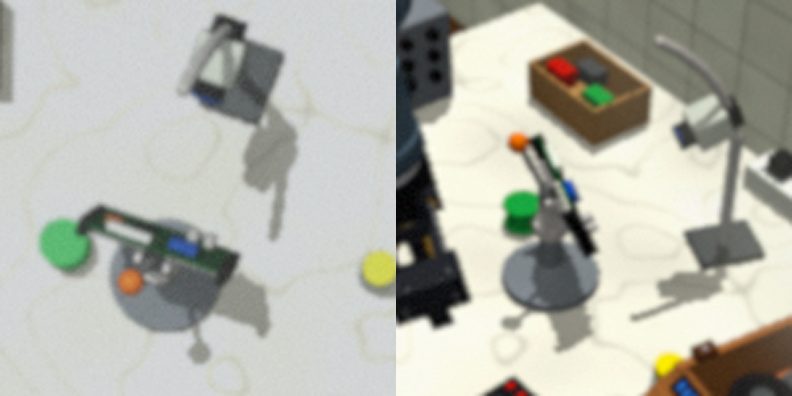

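The board faces the camera: measured tilt about 68.4°, azimuth about -22°, against a camera line of sight at elevation about 22°, azimuth -22°. The ball is released and the arm is clear of everything.

```bash
python3 -c "
from bench import env
print(env.job_done())"
```

```text
the job is handed in; nothing more can be done
None
```

I handed the job in at 16.6 s: the supply knob is back at its zero stop, and the board was swivelled and tilted by its ball handle to face the camera lens, squarely to within an estimated 1–2°.

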